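# Screw the filter cartridge home in the deep well of a water filter

## Task

Take the filter cartridge by its blue wing handle out of the wooden stand, lower it into the well of the white water filter housing, feel for the start of the thread at the bottom, and screw it in clockwise until its flange lies flush on the black collar; then let go. Do it gently: never force, jam or cross-thread the cartridge, and leave the other things on the worktop where they are.

Things in the scene. Friction and masses are not known exactly. Their poses are not given: they have to be found in the camera images.
- handle (a point): centre of the blue wing handle on top of the loose filter cartridge (0.16 kg, 151 mm tall, upright in the stand; z up along its axis). The handle is a bar 50 mm long (its x), 16 mm thick (its y: grip it across this) and 40 mm high, from 20 mm below to 20 mm above this point; it stands on the white flange
- flange (a point): centre of the underside of the cartridge's round white flange (54 mm across, 6 mm thick), on its axis, 26 mm below handle. Below it a white shaft 32 mm in diameter runs down 81 mm, then a grey foot 22 mm in diameter another 24 mm
- foot (a point): on the cartridge's axis, 125 mm below handle, level with the undersides of its three lugs: level round steel pins 5 mm thick, standing out from the foot to a 32 mm circle, 120 degrees apart, one towards the handle's +x. The foot ends 6 mm lower
- well_rim (a point): centre of the well's mouth, at the top of the black collar, 115 mm above the worktop, of the white water filter housing (fixed). z up. The well is 35 mm in diameter, its floor 109 mm down; a chamfer 7 mm deep widens the mouth to 45 mm. The cartridge is home when flange is here, its flange lying on the collar
- thread_top (a point): on the well's axis, 86 mm below the rim: flat top ring of a fixed, coarse right-handed thread with three starts 120 degrees apart. Their angle differs each time and cannot be seen (a thin soft lip hides it) or read from this pose, only felt. Lugs that miss the starts rest on the ring, the flange then 13 mm above the collar
- thread_entry (a point): on the well's axis, 8 mm below thread_top. The starts are gaps 40 degrees wide (a lug takes 21); there the lugs drop freely to this height (flange 5 mm above the collar) and cannot turn on anticlockwise. Clockwise from above, 40 to 60 degrees lower it the last 5 mm onto the collar; some 25 degrees of level play follow, then a hard stop. Nothing springs back
- housing_foot (a point): centre of the underside of the housing: a column 83 mm across on a round foot 124 mm across; a steel spout with a small blue lever stands out 75 mm towards its -x, lower than the collar; nothing on it moves
- stand: light wooden block 84 x 84 x 35 mm fixed to the worktop, origin at the centre of its underside; the cartridge stands in its round hole (36 mm in diameter, 30 mm deep)
- mug: blue and white striped mug, 101 mm high, origin at the centre of its underside; leave alone
- glass: clear drinking glass, 89 mm high, origin at the centre of its underside; leave alone
- jam: jam jar, 99 mm high, origin at the centre of its underside; leave alone
- bowl: blue bowl, 135 mm across, 69 mm high, origin at the centre of its underside; leave alone
- tin: flat food tin, 86 mm across, 40 mm high, origin at the centre of its underside; leave alone
- teaspoon: steel teaspoon, 139 mm long, lying flat; leave alone

How it is judged:
By the outcome, as a careful person would: the job done as asked, in the order asked, and still so for the second after the job is handed in, with the robot touching nothing.
It also fails if it takes over 64 s, if anything falls off the work surface, if the arm or the gripper's body presses on something with over 40 N, if the wrist force passes 120 N, or if a joint passes its speed limit or range.

## Robot

A 6-joint arm with a two-finger parallel gripper is mounted at the origin on a cart in front of the work surface, level with it; the furniture and walls round the work are solid. World frame = base frame: x ahead of the robot, y to its left, z up, the work surface at z = 0. Lengths are in m, angles in degrees, forces in N, time in s.
With the tool pointing down it reaches from about 0.375 to 0.9 m from the base axis. Payload 3.1 kg.
Tool frame: the origin (TCP) lies between the finger pads; the fingertips stand robot.tip_extent ahead of it and the grasp point (between the pads) is the TCP (robot.tip_extent is the distance from the TCP to the fingertips, in m); z points along the fingers, y is the line along which they close (so a half turn about z gives the same grasp; the last joint's range is limited). The gripper opens to 87 mm and grips with 3 to 60 N. Pads are 19 mm wide; open, the fingers measure 117 mm over their backs; the gripper's body (75 mm by 190 mm) begins 51 mm behind the grasp point.
Start: joints at [66.32, 30.224, 82.088, -0, 67.689, -10.227], TCP at [0.145, 0.608, 0.242] pointing down, gripper open.
Joint ranges: [-176.69, 176.69], [-43.24, 126.21], [12.49, 139.97], [-82, 262], [0, 151.66], [-163.58, 163.58]. Speed limits (degrees/s): [159.86, 159.86, 180, 180, 180, 180].

## Interface

Orientations are given as [roll, pitch, yaw] about the fixed x, y, z axes, in that order (R = Rz(yaw) Ry(pitch) Rx(roll)).
In Python, from bench import robot gives the robot as it stands. Calls block until the motion is done:
- robot.move_pose(position, orientation): joint-space move of the TCP to a pose.
- robot.move_l(position, frame=None, velocity=0.15): straight line of the TCP; frame=None keeps the orientation; velocity is the mean speed in m/s.
- robot.move_j(angles): joint-space move.
- robot.grip(opening): opening from 0.0 (shut) to 1.0 (fully open); the grip force is fixed at half the most; returns when the fingers have stopped.
- robot.hold(seconds).
- robot.inverse_kinematics(position, orientation): joint angles nearest the present ones, or None.
- robot.get_state(): the state.
- robot.snapshot(name): name is "scene" or "top"; returns the picture (420x560x3 uint8, red, green, blue); there is no depth.
- robot.camera_info(name): a dict with "fx", "fy", "cx", "cy" (pixels), "R" (3x3) and "t" (3): a world point X has camera coordinates R X + t. Camera axes: x right, y down, z forward; pixel columns grow to the right and rows downward; lengths in m; the calibration is good to about 2 mm. A picture is of the moment at which its call begins. camera_info takes no time and is no camera call.
A pose or a line that the arm cannot do raises robot.Unreachable and nothing moves.
- robot.finish_job(): hands the job in; it is judged then, once.
Trained networks look in the newest picture that a camera, given by its name, has taken for a name from the list of things; names that differ only in an ending like _2 or _b are one class to them, and where a whole thing is asked for, a point or a joint stands for the part that bears it (a point fixed in the world has none). Each returns a list of dicts, best first, with "score" (0 to 1); they miss things now and then, are a little off and sometimes report something else, mostly with a low value. They report only what shows in the picture. A call takes as long as a camera call.
- robot.boxes_of(camera, name): "position" ([column, row] in pixels, amid what is visible of it).
The state is a dict: "clock": time; "qpos": joint angles; "dq": joint speeds; "joint_torque": joint torques, N m; "tool_pos": TCP position; "ee_rot": TCP orientation; "force": force on the tool from outside, world axes, zero at the start; "torque": the same for the moment, N m; "opening": opening from 0.0 (shut) to 1.0 (fully open); "finger_force": force on a finger pad.
Only numpy, scipy, OpenCV 4.12 (cv2) and the standard library are available. Lean on these libraries where they do the work, as an engineer would, in place of code of your own. Each camera call takes 0.05 s, during which the arm holds its last target. There are 200 camera calls.

## Working session

There is one attempt and no reset: what is moved stays moved. The work goes in short steps, each a Python script; the robot and the scene stay as the last script left them, time stands still between calls to the robot, and variables do not carry over. Pictures are saved under pics/ and viewed, at most 10 in all, crops included, and the job is handed in when it is done.

```bash
mkdir -p pics; ls; python3 - <<'E'
from bench import robot
import cv2,numpy as np
for c in("scene","top"):
    im=robot.snapshot(c); cv2.imwrite(f"pics/{c}0.png",im[:,:,::-1])
    i=robot.camera_info(c); print(c,i["fx"],i["cx"],i["cy"],np.round(i["R"],3).tolist(),np.round(i["t"],3))
    for n in("handle","flange","foot","well_rim","thread_top","housing_foot","stand","mug","glass","jam","bowl","tin","teaspoon"):
        print(n,[(np.round(d["position"],1).tolist(),round(d["score"],2)) for d in robot.boxes_of(c,n)[:2]])
s=robot.get_state();print(s["clock"],s["tool_pos"],s["ee_rot"],robot.tip_extent)
E
```

```text
pics
scene 415.1632862029096 276.9895407151118 204.42355734211105 [[0.843, -0.537, -0.016], [-0.364, -0.549, -0.752], [0.395, 0.64, -0.659]] [-0.466  0.269  1.086]
handle [([282.5, 256.7], 0.76)]
flange [([279.1, 255.0], 0.71)]
foot [([281.6, 255.7], 0.87)]
well_rim [([221.8, 197.0], 0.58)]
thread_top [([223.1, 197.5], 0.97)]
housing_foot [([221.6, 195.4], 0.88), ([345.0, 237.5], 0.43)]
stand [([282.0, 282.9], 0.72)]
mug [([314.4, 203.0], 0.96), ([280.2, 256.1], 0.51)]
glass [([347.1, 238.6], 0.86), ([222.0, 193.0], 0.38)]
jam [([200.4, 160.0], 0.57)]
bowl [([341.2, 333.8], 0.98)]
tin [([228.2, 161.4], 0.56)]
teaspoon [([175.5, 170.8], 0.51), ([222.9, 197.1], 0.25)]
top 389.3805856960851 278.9061957075994 209.3467834812881 [[0.016, -1.0, 0.019], [-0.996, -0.018, -0.091], [0.091, -0.017, -0.996]] [-0.008  0.546  1.248]
handle [([339.8, 242.3], 0.58), ([416.4, 242.2], 0.55)]
flange [([339.6, 238.1], 0.73)]
foot [([339.0, 239.6], 0.5), ([222.2, 233.7], 0.3)]
well_rim [([222.7, 234.2], 0.66)]
thread_top [([223.2, 232.6], 0.87)]
housing_foot [([222.9, 237.1], 0.89)]
stand [([329.7, 241.8], 0.75)]
mug [([225.6, 233.7], 0.61), ([286.6, 171.9], 0.48)]
glass [([342.9, 176.3], 0.79)]
jam [([157.9, 228.6], 0.59), ([339.9, 240.0], 0.53)]
bowl [([414.0, 241.5], 0.92), ([161.9, 191.4], 0.49)]
tin [([161.7, 189.9], 0.74), ([223.3, 235.5], 0.31)]
teaspoon [([141.1, 256.7], 0.61)]
1.4 [0.14537509 0.60784199 0.24156812] [1.79997970e+02 6.71094881e-05 1.66546947e+02] 0.019
```

```bash
python3 - <<'E'
import cv2
a=cv2.imread("pics/top0.png")[150:290,120:460]; cv2.imwrite("pics/t1.png",cv2.resize(a,(782,322),interpolation=cv2.INTER_CUBIC))
a=cv2.imread("pics/scene0.png")[140:380,160:400]; cv2.imwrite("pics/s1.png",cv2.resize(a,(600,600),interpolation=cv2.INTER_CUBIC))
E
```

```text
(no output)
```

View pics/t1.png

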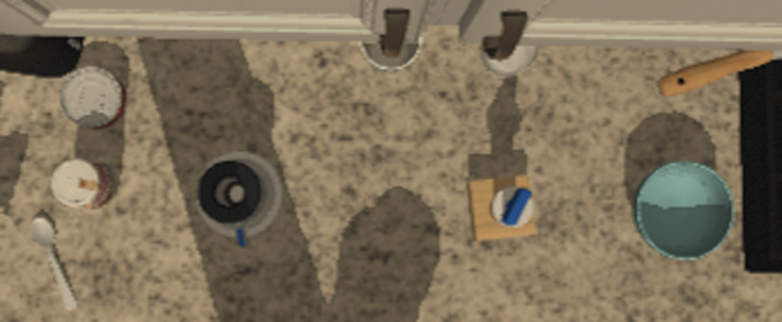

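View pics/s1.png

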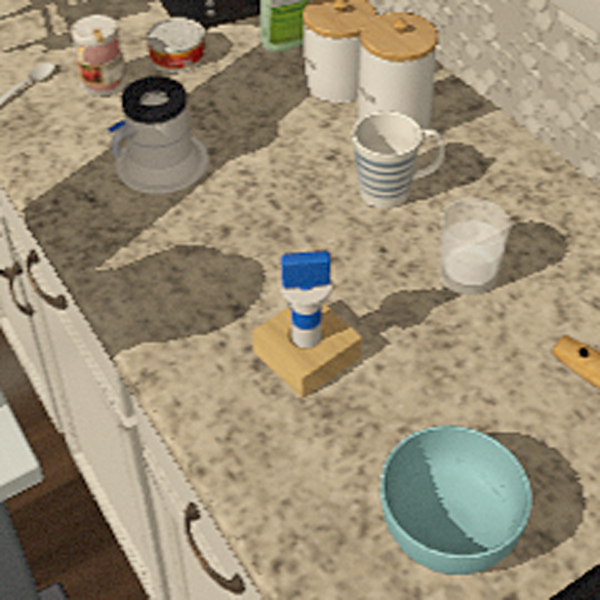

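The top view shows the handle near px (345,240), with its bar running diagonally, and the collar near (220,233). The scene view shows the upright cartridge at about (282,250) and the collar at (222,180). Next I'll fit simple models to both.

```bash
cat > fit.py <<'E'
import cv2,numpy as np
from scipy.optimize import minimize
from bench import robot
S=6
def proj(c,P):
    i=robot.camera_info(c); p=np.asarray(P)@np.array(i["R"]).T+i["t"]
    return np.c_[i["fx"]*p[:,0]/p[:,2]+i["cx"], i["fy"]*p[:,1]/p[:,2]+i["cy"]]
def box(x,y,yaw,z=.136):
    c,s=np.cos(yaw),np.sin(yaw)
    return [(x+c*a-s*b,y+s*a+c*b,z+h) for a in(-.025,.025) for b in(-.008,.008) for h in(-.02,.02)]
def cyl(x,y,r,z0,z1):
    t=np.linspace(0,2*np.pi,40,False); return [(x+r*np.cos(a),y+r*np.sin(a),z) for a in t for z in(z0,z1)]
def soft(c,P):
    m=np.zeros((420*S,560*S),np.uint8)
    h=cv2.convexHull(np.float32((proj(c,P)+.5)*S-.5))
    cv2.fillConvexPoly(m,np.round(h*16).astype(np.int32),255,shift=4)
    return cv2.resize(m,(560,420),interpolation=cv2.INTER_AREA)/255.
def comp(mask,near):
    n,l,st,ce=cv2.connectedComponentsWithStats(mask.astype(np.uint8))
    k=1+np.argmin(np.hypot(*(ce[1:]-near).T)+1e3*(st[1:,4]<25)); return (l==k)
def blue(im):
    h=cv2.cvtColor(im,cv2.COLOR_BGR2HSV).astype(int); return (abs(h[...,0]-112)<14)&(h[...,1]>140)&(h[...,2]>40)
def fit(masks,shape,x0,step):
    cost=lambda p:sum(((soft(c,shape(p))-m)**2).sum()/m.sum() for c,m in masks.items())
    x0=np.array(x0); sim=np.vstack([x0]+[x0+np.eye(len(x0))[k]*step[k] for k in range(len(x0))])
    r=minimize(cost,x0,method="Nelder-Mead",options=dict(initial_simplex=sim,xatol=1e-4,fatol=1e-4)); return r.x,r.fun
E
python3 - <<'E'
from fit import *
I={c:cv2.imread(f"pics/{c}0.png") for c in("scene","top")}
def inter(pix,z):
    i=robot.camera_info("top");R=np.array(i["R"]);d=R.T@[(pix[0]-i["cx"])/i["fx"],(pix[1]-i["cy"])/i["fy"],1];o=-R.T@i["t"];return (o+d*(z-o[2])/d[2])[:2]
h0=inter((344.8,240),.14);w0=inter((220,233.5),.115);print(h0,w0)
B={c:comp(blue(I[c]),p) for c,p in(("scene",(282,248)),("top",(345,240)))}
print({c:m.sum() for c,m in B.items()})
for y0 in(-1,-.3,.4,1.1):
  for cs in(("scene","top"),("top",)):
    p,f=fit({c:B[c] for c in cs},lambda p:box(p[0],p[1],p[2]),[*h0,y0],[.01,.01,.3]);print("handle",cs,p[:2],np.degrees(p[2]),f)
D={}
for c,p in(("scene",(222,180)),("top",(220,233))):
    m=comp(I[c].max(2)<50,p).astype(np.uint8)
    ct,_=cv2.findContours(m,cv2.RETR_EXTERNAL,cv2.CHAIN_APPROX_NONE);D[c]=cv2.drawContours(m,ct,-1,1,-1).astype(bool);print(c,D[c].sum(),np.argwhere(D[c]).mean(0)[::-1])
for cs in(("scene","top"),("top",),("scene",)):
    print("collar",cs,fit({c:D[c] for c in cs},lambda p:cyl(p[0],p[1],p[2],.115-p[3],.115),[*w0,.035,.02],[.01,.01,.005,.01]))
o=[]
for c,(u,v) in(("scene",(222,180)),("top",(220,233))):
    a=I[c][v-30:v+30,u-40:u+40].copy();a2=a.copy();a2[D[c][v-30:v+30,u-40:u+40]]=(0,255,0);o.append(np.vstack([a,a2]))
cv2.imwrite("pics/c.png",cv2.resize(np.hstack(o),None,fx=4,fy=4,interpolation=0))
E
```

```text
[ 0.44775804 -0.19284507] [0.46149023 0.17944798]
{'scene': np.int64(257), 'top': np.int64(86)}
handle ('scene', 'top') [ 0.44896874 -0.19038477] -33.51889273710405 0.6393843941397702
handle ('top',) [ 0.44875882 -0.18961208] -35.53576439667028 0.4666434197938182
handle ('scene', 'top') [ 0.44848984 -0.19053472] -33.50399775180077 0.6399030352824698
handle ('top',) [ 0.44942812 -0.19040178] -36.12321854943318 0.4629355435744749
handle ('scene', 'top') [ 0.4490015 -0.1901543] -34.47884935520404 0.6495313354590898
handle ('top',) [ 0.44946315 -0.19079355] -37.233861752718 0.4654580081006411
handle ('scene', 'top') [ 0.4485843  -0.19057168] 143.85146173263982 0.6599128969385274
handle ('top',) [ 0.44917838 -0.19022323] 144.59430926940504 0.46089893869084336
scene 378 [221.01851852 179.43915344]
top 570 [219.44035088 232.98070175]
collar ('scene', 'top') (array([0.4616531 , 0.18190594, 0.03920636, 0.01383267]), np.float64(0.07396211405098674))
collar ('top',) (array([0.4634259 , 0.18222702, 0.0397663 , 0.02052666]), np.float64(0.016118038271380104))
collar ('scene',) (array([0.46015041, 0.18149778, 0.03890531, 0.01343581]), np.float64(0.013222264940834722))
```

View pics/c.png

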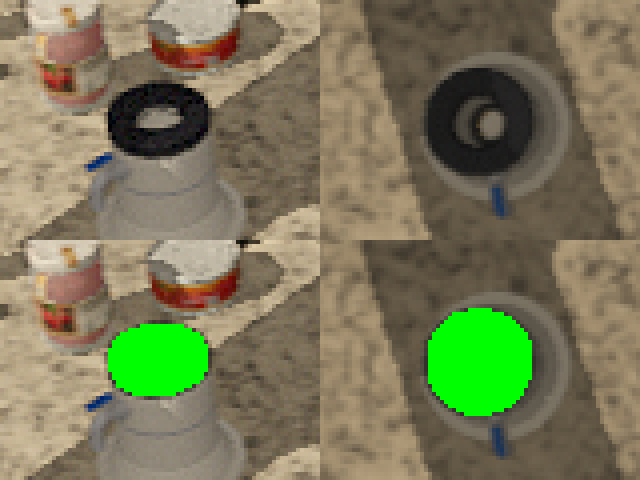

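The collar fit is good: (0.462, 0.182). The collar reads at about (221,179) in the scene view and (219.5,233) in the top view. The handle residual is high, so I'll check its mask and height with an overlay.

```bash
python3 - <<'E'
from fit import *
I={c:cv2.imread(f"pics/{c}0.png") for c in("scene","top")}
def bl(im):
    im=im.astype(int);return (im[...,0]-im[...,2]>25)
B={c:comp(bl(I[c]),p) for c,p in(("scene",(282,248)),("top",(345,240)))}
print({c:m.sum() for c,m in B.items()})
for cs in(("scene","top"),("top",),("scene",)):
    p,f=fit({c:B[c] for c in cs},lambda p:box(*p),[.449,-.1905,-.6,.136],[.01,.01,.3,.01]);print(cs,p,np.degrees(p[2]),f)
    if len(cs)==2:q=p
o=[]
for c,(u,v) in(("scene",(282,255)),("top",(345,240))):
    s=np.s_[v-25:v+25,u-30:u+30];a=I[c][s]
    b=a.copy();b[B[c][s]]=(0,255,0);d=a.copy();d[soft(c,box(*q))[s]>.5]=(0,0,255);o.append(np.vstack([a,b,d]))
cv2.imwrite("pics/h.png",cv2.resize(np.hstack(o),None,fx=4,fy=4,interpolation=0))
E
```

```text
{'scene': np.int64(267), 'top': np.int64(104)}
('scene', 'top') [ 0.44872597 -0.19047331 -0.54688836  0.13367162] -31.334394684132757 0.37004124579879794
('top',) [ 0.44890701 -0.19048232 -0.58398675  0.13713371] -33.45997601541019 0.235300476148227
('scene',) [ 0.4602577  -0.17240405 -0.58256359  0.111236  ] -33.378435078882674 0.07901679993433813
```

View pics/h.png

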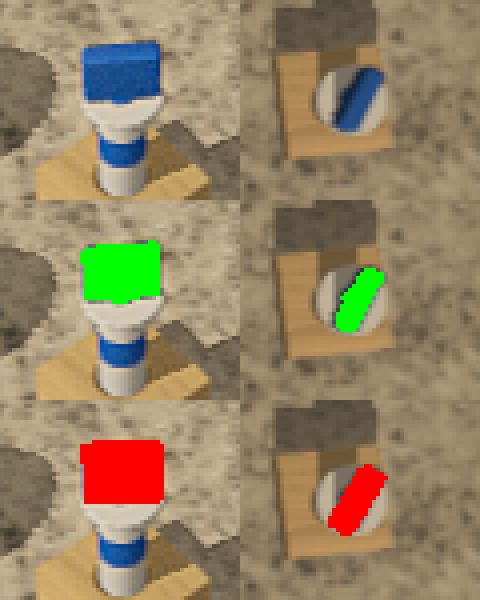

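The overlay matches the picture: the handle is at (0.449, -0.1905), yaw about -32°, and upright. Next: grasp and lift.

```bash
python3 - <<'E'
from bench import robot
import numpy as np
p=np.array([.449,-.1905]);o=[180,0,148]
robot.move_pose([*p,.215],o); robot.move_l([*p,.140],velocity=.1)
print(robot.get_state()["force"])
robot.grip(0.0); s=robot.get_state();print(s["clock"],s["force"],s["torque"],s["opening"]*87,s["finger_force"],s["qpos"])
robot.move_l([*p,.29],velocity=.12); robot.move_l([.4617,.1819,.29],velocity=.25)
s=robot.get_state();print(s["clock"],s["tool_pos"],s["ee_rot"],s["force"],s["torque"],s["opening"]*87,s["qpos"])
import cv2
for c in("scene","top"): cv2.imwrite(f"pics/{c}1.png",robot.snapshot(c)[:,:,::-1])
a=cv2.imread("pics/scene1.png")[60:260,130:330]; cv2.imwrite("pics/s2.png",cv2.resize(a,(600,600),interpolation=cv2.INTER_CUBIC))
E
```

```text
[ 0.32640441 -0.02665428  0.02557096]
6.4417 [ 0.2184612   0.87793199 -0.09346867] [-0.00410582 -0.0671585   0.00105187] 15.910035060422688 29.99987951014191 [-3.61454948e+01  2.90964077e+01  1.07063222e+02  1.37548320e-03
  4.38423864e+01 -9.41459266e+01]
9.4833 [0.46159377 0.18114841 0.28993046] [-1.79965595e+02 -1.12031503e-03  1.47951234e+02] [-0.52394354 -1.01485353 -1.64646508] [-0.05611258  0.00641664 -0.04351759] 15.900469834577718 [ 8.50685157e+00  1.67728875e+01  9.67207658e+01 -2.77034200e-02
  6.65295698e+01 -4.94333445e+01]
```

View pics/s2.png

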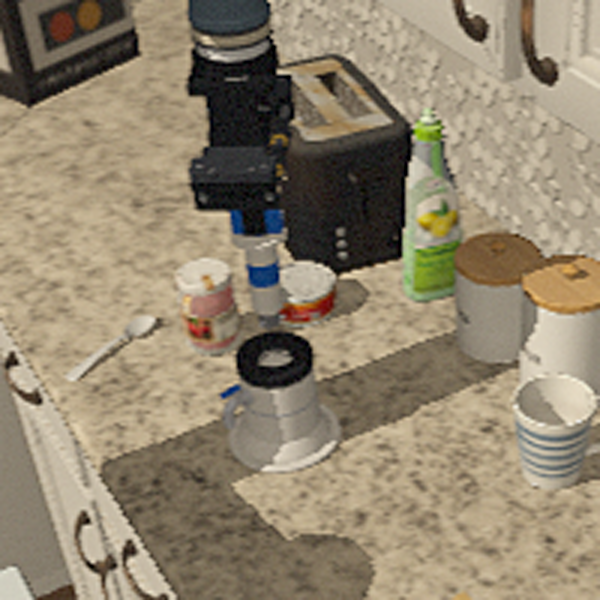

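The cartridge is held upright above the collar; the foot shows at about px (219,167) and the collar at (221,179). The scene camera looks across the handle's long axis, so I'll measure slip along it from the blue band and handle.

```bash
python3 - <<'E'
from fit import *
im=cv2.imread("pics/scene1.png").astype(int)
b=(im[...,0]-im[...,2]>25)
n,l,st,ce=cv2.connectedComponentsWithStats(b.astype(np.uint8))
for k in range(1,n):
    if st[k,4]>15 and 190<ce[k,0]<250 and 110<ce[k,1]<200:
        print(st[k],ce[k])
        # axis as predicted from TCP
        zs=np.linspace(.1,.31,400);P=proj("scene",np.c_[np.full(400,.4616),np.full(400,.1811),zs])
        j=np.argmin(abs(P[:,1]-ce[k,1]));i=robot.camera_info("scene");dep=(np.array(i["R"])@[.4616,.1811,zs[j]]+i["t"])[2]
        print("axis z",zs[j],"lateral mm",(ce[k,0]-P[j,0])*dep/i["fx"]*1e3)
# shaft/foot rows: edges by hue per row
for r in range(140,172,3): print(r,im[r,208:232].sum(1)//3)
E
```

```text
[207 130   5   8  33] [208.6969697  133.57575758]
axis z 0.27473684210526317 lateral mm -19.908337921728737
[218 130   7   8  50] [220.76 133.46]
axis z 0.2752631578947369 lateral mm 15.098210496433651
[212 148  11   8  68] [217.42647059 151.51470588]
axis z 0.21263157894736842 lateral mm -1.4809457767088983
140 [121 129 134 131 131 131 133 128 127 128 136 127 185 202 151 115  92  31
  29  42  37  41  36  41]
143 [167 175 178 154 127 128 130 131 141 145 128 122 119  99 141 175 184 151
  33  27  37  27  44  34]
146 [156 172 183 158 123 128 131 133 134 133 130 131 128 117 103 151 170 164
 182 149  49  53  56  57]
149 [172 174 179 157  90  45  50  54  52  53  51  52  56  53  47  93 141 165
 178 184 184 181 184 180]
152 [150 149 154 162 132  50  58  67  60  68  61  64  57  59  37 153 188 161
 163 179 177 179 181 181]
155 [150 159 157 152 139 118 101  75  70  72  70  95 102 111 118 126 165 186
 180 179 177 177 175 188]
158 [155 170 163 157 159 142 122 128 132 132 130 131 129 122 118 104 104 104
 102 147 180 176 176 164]
161 [ 94 136 161 166 163 150 128 126 131 131 134 131 130 124 119 116  96  85
  83 101 134 145 139 129]
164 [ 93 110 151 138  90  91  96 106 122 140 135 135 140 126  84  57  57  46
  39  68  67  86  92 100]
167 [112  95  80  91  97 101 106 106 100 107  95  69  72  67  69 111 125 123
 110  89  96 100  99 100]
170 [109  97 110 112 106  99 102 108 111 107  93  76  58  58  55  54  66  78
  99 105 147 171 168 172]
```

```bash
cat > g.py <<'E'
from bench import robot
import numpy as np
def F(n=3):
    a=[]
    for _ in range(n): robot.hold(.02); s=robot.get_state(); a.append(np.r_[s["force"],s["torque"]])
    return np.mean(a,0)
def go(x,y,z,yaw,v=.04): robot.move_l([x,y,z],[180,0,yaw],velocity=v)
E
python3 - <<'E'
from g import *
x,y=.4617,.1819;yaw=175
try: go(x,y,.29,yaw,.05)
except Exception as e: print(repr(e)); robot.move_pose([x,y,.29],[180,0,yaw])
go(x,y,.255,yaw,.08);robot.hold(.2);b=F(5);np.save("b.npy",b)
s=robot.get_state();print(s["clock"],s["tool_pos"],s["ee_rot"],b.round(2))
z=.255
while z>.1605:
    z=max(z-.003,.1605);go(x,y,z,yaw,.04);f=(F(2)-b)[:3]
    if np.linalg.norm(f[:2])>1.5 or f[2]>1: print(round(z,4),round(x,4),round(y,4),f.round(1))
    for k in range(6):
        if np.linalg.norm(f)<2.5: break
        x,y=np.array([x,y])+np.clip(f[:2]*.00015,-.0006,.0006); go(x,y,z+.001*(f[2]>5),yaw,.04);f=(F(2)-b)[:3];print("  adj",round(x,4),round(y,4),f.round(1))
    if np.linalg.norm(f)>8: print("stop",z);break
s=robot.get_state();print(s["clock"],s["tool_pos"],x,y,z,s["ee_rot"],s["opening"]*87)
E
```

```text
11.0833 [0.46199377 0.18196326 0.25548229] [1.79983727e+02 6.41789147e-02 1.75001363e+02] [-0.25 -0.21 -1.82  0.   -0.01  0.  ]
20.15 [0.46166246 0.18189345 0.16045431] 0.4617 0.1819 0.1605 [-1.79998573e+02 -7.30144265e-03  1.75002022e+02] 15.870989436323098
```

The cartridge went down without touching anything. Next: feel for the ring and the starts.

```bash
python3 - <<'E'
from g import *
b=np.load("b.npy");x,y,yaw,z=.4617,.1819,175.,.1605
def st(t,f): s=robot.get_state();print(t,round(s["clock"],1),"z",round(s["tool_pos"][2],4),"yaw",yaw,f.round(2))
def down(zmin,lim=3.):
    global z
    while z>zmin:
        z=max(z-.0006,zmin);go(x,y,z,yaw,.02);f=F(2)-b
        if f[2]>lim or np.linalg.norm(f[:2])>6: return f
    return f
f=down(.1562);st("touch",f)
while z>.1562 and yaw>50:
    yaw-=7;go(x,y,z,yaw,.02);f=F(2)-b
    if f[2]<1.5: f=down(max(z-.0012,.1562))   # follow only if contact is lost
    elif f[2]>6: z+=.0004
    st("s",f)
np.save("st.npy",[z,yaw])
E
```

```text
touch 21.6 z 0.1578 yaw 175.0 [-0.41  0.23  3.87 -0.01  0.15  0.02]
s 21.9 z 0.1578 yaw 168.0 [-0.34 -0.57  3.28 -0.05 -0.03 -0.01]
s 22.2 z 0.1578 yaw 161.0 [ 0.18 -0.4   4.9  -0.1  -0.05 -0.03]
s 22.5 z 0.1577 yaw 154.0 [ 0.65  0.18  5.04 -0.08 -0.19 -0.03]
s 22.8 z 0.1577 yaw 147.0 [ 1.07  0.03  6.11 -0.11 -0.22 -0.02]
s 23.1 z 0.1578 yaw 140.0 [ 1.13  0.76  3.34 -0.06 -0.23 -0.04]
s 23.4 z 0.1578 yaw 133.0 [ 0.27  0.54  3.19  0.01 -0.23 -0.04]
s 23.7 z 0.1578 yaw 126.0 [ 0.98  0.59  2.29  0.05 -0.27 -0.  ]
s 24.0 z 0.1578 yaw 119.0 [ 0.83  0.6   2.75  0.07 -0.29 -0.03]
s 24.3 z 0.1578 yaw 112.0 [ 1.31  0.54  1.73  0.06 -0.27 -0.  ]
s 24.9 z 0.1574 yaw 105.0 [ 1.47  1.48  3.16  0.21 -0.19 -0.05]
s 25.8 z 0.1562 yaw 98.0 [ 1.56  1.82  1.8   0.32 -0.26 -0.03]
```

```bash
sed -i '/^def go/a\
X,Y=.4617,.1819\
b=np.load("b.npy")\
def st(t,f,yaw): s=robot.get_state();print(t,round(s["clock"],1),"z",round(s["tool_pos"][2],4),"yaw",yaw,f.round(2))' g.py
python3 - <<'E'
from g import *
z,yaw=np.load("st.npy")
yaw-=6;go(X,Y,z,yaw,.02);f=F(2)-b;st("t",f,yaw)
while z>.1496 and f[2]<5 and abs(f[5])<.4 and np.linalg.norm(f[:2])<7:
    z-=.001;go(X,Y,z,yaw,.02);f=F(2)-b;st("d",f,yaw)
np.save("st.npy",[z,yaw])
E
```

```text
t 26.1 z 0.1561 yaw 92.0 [ 1.75  1.27  0.44  0.27 -0.33 -0.02]
d 26.4 z 0.1551 yaw 92.0 [ 1.75  1.55 -0.42  0.22 -0.3  -0.  ]
d 26.7 z 0.1541 yaw 92.0 [ 1.62  1.8  -0.43  0.22 -0.29  0.01]
d 26.9 z 0.1531 yaw 92.0 [ 1.26  1.18 -1.13  0.19 -0.3  -0.04]
d 27.2 z 0.1521 yaw 92.0 [ 1.63  1.92 -0.22  0.19 -0.28 -0.02]
d 27.5 z 0.1511 yaw 92.0 [ 1.39  1.35 -0.53  0.18 -0.28  0.01]
d 27.8 z 0.1501 yaw 92.0 [ 1.84  1.46 -0.28  0.21 -0.3   0.01]
d 28.1 z 0.1496 yaw 92.0 [0.04 0.54 5.97 0.1  0.03 0.02]
```

The lugs have dropped to the entry height. Next: screw clockwise, following the thread by force.

```bash
python3 - <<'E'
from g import *
z,yaw=np.load("st.npy"); y0=yaw
z+=.0002
while yaw>y0-90:
    yaw-=4;go(X,Y,z,yaw,.02);f=F(2)-b
    for k in range(4):
        if f[2]<1.2 and z>.1438: z-=.0003;go(X,Y,z,yaw,.02);f=F(2)-b
        else: break
    if f[2]>5: z+=.0002
    st("r",f,yaw)
    if abs(f[5])>.5 or abs(f[2])>12 or np.linalg.norm(f[:2])>10: print("stop");break
    if z<.1455 and y0-yaw>=64: break
np.save("st.npy",[z,yaw]);print(robot.get_state()["qpos"][5])
E
```

```text
r 28.4 z 0.1496 yaw 88.0 [ 0.53  0.48  5.04  0.07 -0.22 -0.02]
r 28.6 z 0.1495 yaw 84.0 [ 2.26  1.49  2.64  0.17 -0.34 -0.04]
r 29.2 z 0.1493 yaw 80.0 [ 2.26  1.34  1.56  0.22 -0.42  0.02]
r 29.8 z 0.149 yaw 76.0 [ 2.25  2.81  1.85  0.44 -0.33 -0.03]
r 30.6 z 0.1485 yaw 72.0 [ 1.02  2.06  2.99  0.49 -0.25 -0.06]
r 31.2 z 0.1482 yaw 68.0 [ 1.3   2.21  1.58  0.4  -0.25 -0.03]
r 31.8 z 0.1478 yaw 64.0 [ 2.29  2.82  1.48  0.44 -0.28 -0.01]
r 32.6 z 0.1473 yaw 60.0 [ 1.85  3.61  2.38  0.72 -0.17 -0.02]
r 33.5 z 0.1468 yaw 56.0 [ 1.44  3.44  3.22  0.62 -0.18 -0.01]
r 34.0 z 0.1464 yaw 52.0 [ 3.16  1.59  1.44  0.42 -0.36 -0.04]
r 34.6 z 0.1461 yaw 48.0 [ 3.07  0.76  1.5   0.2  -0.45  0.03]
r 35.2 z 0.1458 yaw 44.0 [ 2.31  2.06  1.87  0.32 -0.33  0.02]
r 35.5 z 0.1458 yaw 40.0 [ 2.45  2.02  2.35  0.33 -0.41 -0.06]
r 36.0 z 0.1456 yaw 36.0 [ 2.29  2.11  3.89  0.27 -0.41 -0.04]
r 36.3 z 0.1456 yaw 32.0 [ 2.93  1.76  3.61  0.17 -0.42 -0.02]
r 36.6 z 0.1456 yaw 28.0 [ 2.58  0.68  5.09  0.03 -0.5   0.02]
r 36.9 z 0.1456 yaw 24.0 [ 2.85  0.88  3.47 -0.03 -0.59 -0.03]
r 37.1 z 0.1456 yaw 20.0 [ 3.91  0.1   3.45 -0.04 -0.67 -0.03]
r 37.4 z 0.1456 yaw 16.0 [ 3.24  0.34  2.56 -0.01 -0.76 -0.01]
r 38.0 z 0.1455 yaw 12.0 [ 3.25  1.5   4.08  0.19 -0.73  0.1 ]
86.53638975711463
```

```bash
python3 - <<'E'
from g import *
z,yaw=np.load("st.npy");x,y=X,Y
for k in range(6):
    f=F(2)-b
    x,y=np.array([x,y])+np.clip(f[:2]*.00015,-.0005,.0005);go(x,y,z,yaw,.02)
f=F(2)-b;st("relax",f,yaw);print(x,y)
for k in range(5):
    if f[2]>7: break
    z-=.0003;go(x,y,z,yaw,.02);f=F(2)-b;st("press",f,yaw)
np.save("st.npy",[z,yaw])
import cv2
a=robot.snapshot("scene")[:,:,::-1];cv2.imwrite("pics/scene2.png",a)
cv2.imwrite("pics/s3.png",cv2.resize(a[120:240,160:280],(600,600),interpolation=cv2.INTER_CUBIC))
E
```

```text
relax 39.7 z 0.1451 yaw 12.0 [-0.19  0.46  2.73 -0.08  0.23  0.02]
0.4633538876349037 0.18308852223000444
press 40.0 z 0.145 yaw 12.0 [-1.06 -0.15  4.72 -0.13  0.44  0.04]
press 40.3 z 0.145 yaw 12.0 [-1.43 -0.04  7.64 -0.15  0.6   0.04]
```

View pics/s3.png

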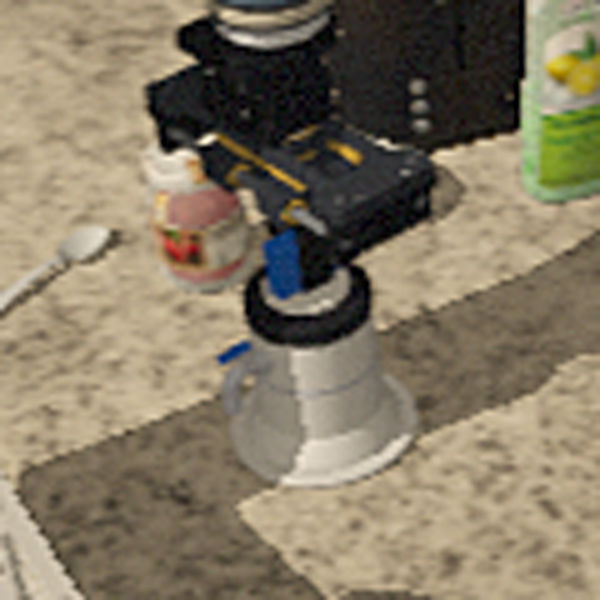

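The flange lies in line on the black collar, at about crop px (310,290), and z matches the expected 0.145. I'll take the load off, let go and check.

```bash
python3 - <<'E'
from g import *
import cv2
z,yaw=np.load("st.npy");x,y=.46335,.18309
go(x,y,z+.0005,yaw,.02);st("pre",F(2)-b,yaw)
robot.grip(1.0);st("open",F(2)-b,yaw)
go(x,y,.25,yaw,.1);robot.move_pose([.40,-.05,.30],[180,0,100])
for c in("scene","top"):
    a=robot.snapshot(c)[:,:,::-1];cv2.imwrite(f"pics/{c}3.png",a)
s=cv2.imread("pics/scene3.png")[120:220,170:270];t=cv2.imread("pics/top3.png")[180:280,170:270]
cv2.imwrite("pics/f.png",cv2.resize(np.hstack([s,t]),(800,400),interpolation=cv2.INTER_CUBIC));print(robot.get_state()["clock"])
E
```

```text
pre 40.6 z 0.145 yaw 12.0 [-0.6   0.25  2.64 -0.13  0.46 -0.  ]
open 42.0 z 0.1452 yaw 12.0 [ 0.5  -0.13  2.   -0.07  0.16 -0.04]
45.1083
```

View pics/f.png

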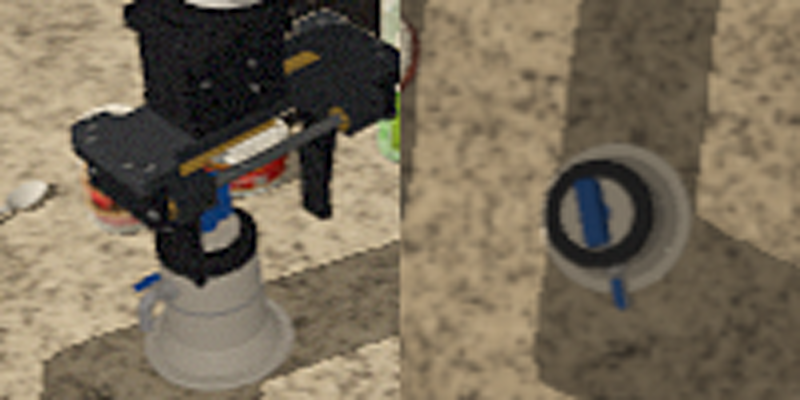

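In the top view the flange sits concentric in the collar, at about px (219,233). In the scene view the gripper is free and only overlaps the housing by line of sight.

```bash
python3 -c "
from bench import robot
print(robot.finish_job())"
```

```text
the job is handed in; nothing more can be done
None
```

The cartridge is screwed in clockwise, seated on the black collar by height, force and the top view, and released; the job was handed in at about 45 s, and no verdict was returned.

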